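# Switch off the yoghurt maker and stack the tubs for the fridge

## Robot

A 7-joint arm with a two-finger parallel gripper is mounted at the origin on a cart in front of the work surface, level with it; the furniture and walls round the work are solid. World frame = base frame: x ahead of the robot, y to its left, z up, the work surface at z = 0. Lengths are in m, angles in rad, forces in N, time in s.
With the tool pointing down it reaches from about 0.425 to 0.925 m from the base axis. Payload 6.8 kg.
Tool frame: the origin (TCP) lies between the finger pads; the fingertips stand 19 mm ahead of it and the grasp point (between the pads) is the TCP; z points along the fingers, y is the line along which they close (so a half turn about z gives the same grasp; the last joint's range is limited). The gripper opens to 88 mm and grips with 3 to 60 N. Pads are 20 mm wide; open, the fingers measure 115 mm over their backs; the gripper's body (75 mm by 178 mm) begins 61 mm behind the grasp point.
Start: joints at [1.21, 0.477, 0.022, 1.555, -0.011, 1.109, -0.083], TCP at [0.169, -0.654, 0.242] pointing down, gripper open.
Joint ranges: [-2.96, 2.96], [-0.34, 2.1], [-1.41, 1.46], [0.24, 2.44], [-1.37, 4.51], [0.17, 1.92], [-2.96, 2.96]. Speed limits (rad/s): [2.39, 2.39, 3.14, 3.14, 3.14, 3.14, 3.14].

## Interface

Orientations are given as [roll, pitch, yaw] about the fixed x, y, z axes, in that order (R = Rz(yaw) Ry(pitch) Rx(roll)).
In Python, from bench import bot, eyes, models gives the robot as it stands. The module is installed in compiled form; this text tells all that it offers.
- The arm moves only by the shell command python3 -m crank 'ROWS' [FORCE]. ROWS is text: rows parted by semicolons, each of 7 numbers parted by spaces: the turn, a rotation vector about the world's x, y, z in rad, then the shift along the world's x, y, z in mm, then the opening in per cent of the stroke, from 0 (shut) to 100 (fully open). A call has 1 to 20 rows; each row is the pose to reach, as a shift and turn from the pose commanded when the call began; what a row does not reach only later rows make up. A row lasts 1/8 s, in which the tool goes at most 62.5 mm and 10.7 degrees, less where a joint would pass 70% of its speed; a pose out of reach is approached as far as the arm can. A call with a gripper value outside its range is refused whole. The fingers move at their own pace and stop on an object; FORCE is the grip in N (left out, the last holds). Time passes only in rows, so rows that repeat a pose let the fingers close. It gives the time, the measured TCP pose, the force, the opening and the grip force at its end, in the units of the state.
- bot.get_state(): the state, without advancing time (a new reading comes with each control period).
- eyes.read_camera(name): name is "side" or "top"; returns a dict with "pixels" (480x640x3 uint8, red, green, blue), "intrinsics" (3x3 intrinsics, pixels), "rvec" (rotation vector, rad) and "tvec" (3), from world to camera coordinates, as OpenCV has them. Camera axes: x right, y down, z forward; pixel columns grow to the right and rows downward; lengths in m; the calibration is good to about 2 mm. A picture is of the moment at which its call begins. There is no depth.
- bot.sign_off(): hands the job in; it is judged then, once.
Trained networks look in the newest picture that a camera, given by its name, has taken for a name from the list of things; names that differ only in an ending like _2 or _b are one class to them, and where a whole thing is asked for, a point or a joint stands for the part that bears it (a point fixed in the world has none). Each returns a list of dicts, best first, with "p" (0 to 1); they miss things now and then, are a little off and sometimes report something else, mostly with a low value. They report only what shows in the picture. A call takes as long as a camera call.
- models.search_frame(label, camera): "xy" ([column, row] in pixels, amid what is visible of it).
- models.cut_out(label, camera): "pixels" (480x640 bool, what is visible of it) and "xy" ([column, row] in pixels, amid what is visible of it).
- models.landmark_of(label, camera): "xy" ([column, row] in pixels: a listed point, or the origin of a listed thing).
The state is a dict: "t": time; "joint_positions": joint angles; "dq": joint speeds; "tau": joint torques, N m; "ee_pos": TCP position; "ee_rot": TCP orientation; "contact_force": force on the tool from outside, world axes, zero at the start; "torque": the same for the moment, N m; "gripper_width": finger opening in m; "gripper_force": force on a finger pad.
Only numpy, scipy, OpenCV 4.12 (cv2) and the standard library are available. Lean on these libraries where they do the work, as an engineer would, in place of code of your own. Each camera call takes 0.05 s, during which the arm holds its last target. There are 200 camera calls.

## Task

The yoghurt is ready: first switch the yoghurt maker off by turning its dial anticlockwise all the way to the stop, then lift off the clear cover and stand it, right way up, on the free worktop or cold hob beside it. Stack every tub on the lid of the large food box, feet fully home in the corner recesses, in two columns at most two high so that they fit the fridge shelf, and put the cover properly back on the empty yoghurt maker. Leave the jam jar, the cup and the salt shaker where they are.

Things in the scene. Friction and masses are not known exactly. Their poses are not given: they have to be found in the camera images.
- warmer: yoghurt maker, fixed: dark grey deck 178 (x) x 196 (y) mm, 40 mm high, with 2 x 2 square wells (62 mm, floor 24 mm above the worktop, centres x = +-35, y = +-44 mm) in which tubs stand 34 mm proud of the deck. On its -y side a 30 mm high shoulder (158 x 86 mm) carries the dial. Origin: centre of the deck's underside, on the worktop; z up
- warmer_seat (a point): centre of the deck's top, 40 mm above the worktop, where the underside of the cover sits; axes as the warmer. A bevelled rim guides the cover, with about 2 to 3 mm of play; its top is 46 mm above the worktop
- dial (a joint): the dial's angle in rad: 0 = off, at the anticlockwise end stop (marked by a dot); grows to 4.71 clockwise seen from above. It stays where it is left; turning takes about 0.05 N m
- dial_grip (a point): on the dial's vertical axis, 51 mm above the worktop, at the height to grip; the dial's straight grip bar (44 mm long, 13 mm thick, from 41 to 62 mm above the worktop) lies along this frame's x axis, which turns with it; +x is the pointer. Below the bar a 52 mm disc
- cover: clear cover of the yoghurt maker, loose, 146 (x) x 164 (y) mm, a box 44 mm tall open below, 220 g, with a solid black grip bar on top (64 mm along x, 18 mm thick, 30 mm tall). Origin: centre of its lower rim; z up; either way round fits. The hob glass between yoghurt maker and food box is free to stand it on (5 mm proud of the worktop)
- cover_grip (a point): middle of the cover's grip bar, 66 mm above the cover's lower rim, 22 mm above its flat top; x runs along the bar
- tub_a: small lidded tub, white with a grey lid, 54 x 54 x 50 mm tall, 160 g, all alike; straight sides to grip from 10 to 48 mm up. Origin: centre of its underside, at the feet. Four tapered feet, 6 mm tall, 12 mm across (tip 7), at x, y = +-17 mm; in the lid four corner recesses 4.5 mm deep round a raised cross 20 mm broad take the feet of the next tub with about 2 mm of play. None when absent
- tub_b: small lidded tub, white with a grey lid, 54 x 54 x 50 mm tall, 160 g, all alike; straight sides to grip from 10 to 48 mm up. Origin: centre of its underside, at the feet. Four tapered feet, 6 mm tall, 12 mm across (tip 7), at x, y = +-17 mm; in the lid four corner recesses 4.5 mm deep round a raised cross 20 mm broad take the feet of the next tub with about 2 mm of play. None when absent
- tub_c: small lidded tub, white with a grey lid, 54 x 54 x 50 mm tall, 160 g, all alike; straight sides to grip from 10 to 48 mm up. Origin: centre of its underside, at the feet. Four tapered feet, 6 mm tall, 12 mm across (tip 7), at x, y = +-17 mm; in the lid four corner recesses 4.5 mm deep round a raised cross 20 mm broad take the feet of the next tub with about 2 mm of play. None when absent
- tub_d: small lidded tub, white with a grey lid, 54 x 54 x 50 mm tall, 160 g, all alike; straight sides to grip from 10 to 48 mm up. Origin: centre of its underside, at the feet. Four tapered feet, 6 mm tall, 12 mm across (tip 7), at x, y = +-17 mm; in the lid four corner recesses 4.5 mm deep round a raised cross 20 mm broad take the feet of the next tub with about 2 mm of play. None when absent
- food_box: large lidded food box, loose, 156 (x) x 104 (y) mm, 64.5 mm tall, 750 g, white with a grey lid that carries two sets of four corner recesses, for two tubs side by side along x. Origin: centre of its underside
- slot_near (a point): centre of one recess set, at x = -38 mm on the box's lid, at the level of the recess floors (60 mm above the box's underside): a seated tub's origin comes here, its sides parallel to the box's. The next tub's origin comes 45.5 mm higher
- slot_far (a point): the same for the other recess set, at x = +38 mm
- jam_jar: bystander: jam jar, 62 mm across, 86 mm tall; origin under its centre
- espresso_cup: bystander: dark espresso cup, 60 mm across with a handle to -y, 53 mm tall; origin under its centre
- salt_shaker: bystander: salt shaker, 44 mm across, 90 mm tall; origin under its centre

How it is judged:
By the outcome, as a careful person would: the job done as asked, in the order asked, and still so for the second after the job is handed in, with the robot touching nothing.
Of tub_a, tub_b, tub_c, tub_d only 2 to 4 are there at a start; the rules pass over those that are not, and their reading is None.
At some moment in a run one of food_box, cover may be knocked a few centimetres aside while the robot is not near it.
Once in a run the grip may slacken for a moment while it holds something.
It also fails if it takes over 210 s, if anything falls off the work surface, if the arm or the gripper's body presses on something with over 40 N, if the wrist force passes 120 N, or if a joint passes its speed limit or range.

## Working session

There is one attempt and no reset: what is moved stays moved. The work goes in short steps, Python scripts to look and compute and a shell command to move; the robot and the scene stay as the last step left them, time stands still between calls to the robot, and variables do not carry over. Pictures are saved under pics/ and viewed, at most 16 in all, crops included, and the job is handed in when it is done.

```bash
mkdir -p pics; cat > h.py <<'E'
import numpy as np, cv2
from bench import bot, eyes, models
def cam(n, save=None):
    c=eyes.read_camera(n); 
    if save: cv2.imwrite('pics/'+save, c['pixels'][:,:,::-1])
    return c
def proj(c,P):
    return cv2.projectPoints(np.atleast_2d(np.array(P,float)),np.array(c['rvec'],float),np.array(c['tvec'],float),np.array(c['intrinsics'],float),None)[0][:,0]
def ray(c,xy):
    R=cv2.Rodrigues(np.array(c['rvec'],float))[0]; K=np.array(c['intrinsics'])
    o=-R.T@np.array(c['tvec']).ravel(); d=R.T@np.linalg.inv(K)@np.array([xy[0],xy[1],1.]); return o,d
def atz(c,xy,z):
    o,d=ray(c,xy); return o+d*(z-o[2])/d[2]
def tri(c1,p1,c2,p2):
    o1,d1=ray(c1,p1);o2,d2=ray(c2,p2)
    A=np.stack([d1,-d2],1);s=np.linalg.lstsq(A,o2-o1,rcond=None)[0]
    a,b=o1+d1*s[0],o2+d2*s[1]; return (a+b)/2,np.linalg.norm(a-b)
E
python3 - <<'E'
from h import *
np.set_printoptions(precision=4,suppress=True)
s=bot.get_state(); print({k:s[k] for k in ('t','ee_pos','ee_rot','gripper_width','contact_force')})
C={n:cam(n,n+'0.png') for n in('top','side')}
for n in C: print(n,-cv2.Rodrigues(np.array(C[n]['rvec']))[0].T@np.array(C[n]['tvec']).ravel())
Z=dict(warmer=0,warmer_seat=.04,dial_grip=.051,cover=.04,cover_grip=.106,tub_a=.024,food_box=0,slot_near=.06,slot_far=.06,jam_jar=0,espresso_cup=0,salt_shaker=0)
for l in Z:
    r={n:models.landmark_of(l,n) for n in C}
    for n in C:
        for q in r[n][:5]: print(l,n,round(q['p'],2),np.round(q['xy'],1),atz(C[n],q['xy'],Z[l]))
    if l!='tub_a' and r['top'] and r['side']: print('  tri',*tri(C['top'],r['top'][0]['xy'],C['side'],r['side'][0]['xy']))
E
```

```text
{'t': 0.0, 'ee_pos': array([ 0.1687, -0.653 ,  0.2407]), 'ee_rot': array([-3.1398,  0.0002,  0.2528]), 'gripper_width': 0.08770037516982566, 'contact_force': array([-1.0233, -0.5809,  0.7944])}
top [ 0.4634 -0.0021  1.5626]
side [0.4569 0.8759 0.8228]
warmer side 0.97 [351.2 225.5] [ 0.5315 -0.2622  0.    ]
dial_grip top 0.89 [464.2 271.9] [ 0.5116 -0.4045  0.051 ]
dial_grip side 0.59 [364.9 182.9] [ 0.5117 -0.4145  0.051 ]
  tri [ 0.5112 -0.4026  0.0581] 0.0001836332070205416
cover top 0.7 [407.5 267.2] [ 0.5274 -0.2592  0.04  ]
cover side 0.63 [352.2 214. ] [ 0.5314 -0.2611  0.04  ]
  tri [ 0.5293 -0.2589  0.0415] 0.0039583099466982755
cover_grip top 0.91 [413.6 263.1] [ 0.5345 -0.2637  0.106 ]
cover_grip top 0.55 [388.9 193.8] [ 0.7113 -0.2075  0.106 ]
cover_grip side 0.84 [353.7 195.7] [ 0.5309 -0.251   0.106 ]
  tri [ 0.5334 -0.2654  0.0969] 0.0031360031603146197
food_box top 0.9 [201.2 286.1] [0.4902 0.2874 0.    ]
food_box side 0.65 [339.3 388.3] [0.4921 0.2815 0.    ]
  tri [0.4909 0.2862 0.0066] 0.0016870824537737743
slot_near top 0.6 [203.6 299.6] [0.4545 0.2703 0.06  ]
slot_near side 0.96 [361.8 370.4] [0.4533 0.2773 0.06  ]
  tri [0.4539 0.2716 0.0528] 0.0012541074172067368
slot_far top 0.58 [203.  269.1] [0.5327 0.2715 0.06  ]
slot_far side 0.66 [322.7 363.7] [0.5279 0.276  0.06  ]
  tri [0.5306 0.2722 0.0552] 0.004625896366438232
jam_jar top 0.6 [214.4 186.2] [0.7597 0.2505 0.    ]
jam_jar top 0.16 [407.  265.8] [ 0.5328 -0.2648  0.    ]
jam_jar side 0.85 [211.1 360. ] [0.76   0.2635 0.    ]
  tri [ 0.7637  0.2531 -0.0139] 0.002732852708425925
espresso_cup top 0.88 [390.6 191.2] [ 0.7364 -0.2273  0.    ]
espresso_cup side 0.56 [278.2 228.6] [ 0.7287 -0.2065  0.    ]
  tri [ 0.7371 -0.2302 -0.0178] 0.0048801832659273415
salt_shaker top 0.65 [168.1 211.3] [0.6935 0.3757 0.    ]
salt_shaker side 0.77 [227.  418.3] [0.6869 0.386  0.    ]
  tri [ 0.693   0.3784 -0.013 ] 0.004852974095334321
```

View pics/top0.png

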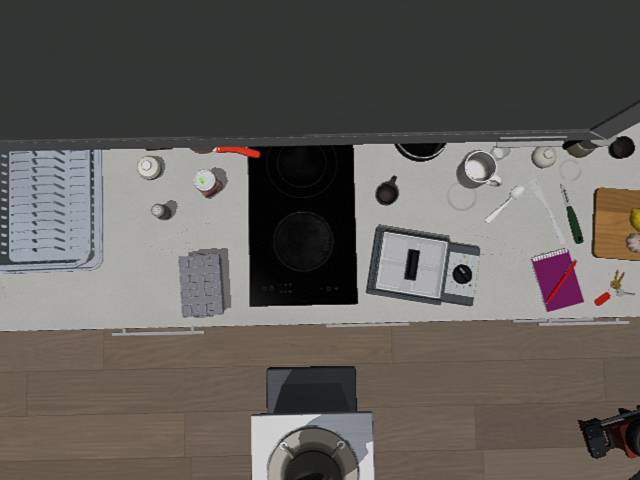

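View pics/side0.png

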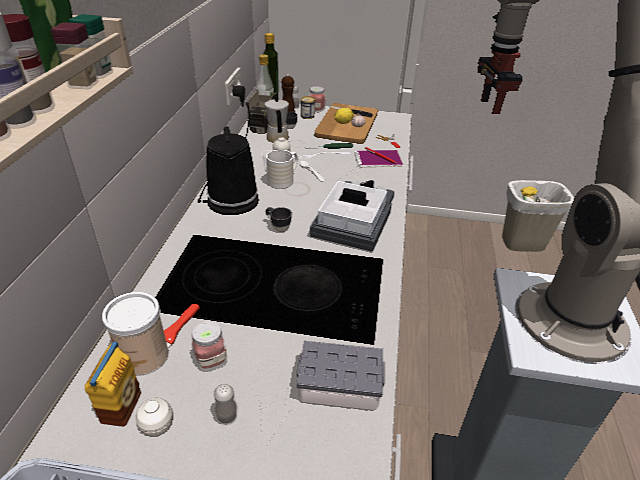

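The top view shows the warmer at (420,265) turned about 13°, the dial at (462,272), the cover's black bar at (412,264), the food box at (202,283), and the hob at (303,225).

```bash
python3 - <<'E'
from h import *
np.set_printoptions(precision=4,suppress=True)
c=cam('top'); im=c['pixels'][:,:,::-1]
a=cv2.resize(im[215:315,360:490],None,fx=5,fy=5,interpolation=cv2.INTER_CUBIC)
cv2.imwrite('pics/w1.png',a)
b=cv2.resize(im[240:325,165:240],None,fx=5,fy=5,interpolation=cv2.INTER_CUBIC)
cv2.imwrite('pics/b1.png',b)
def rect(m,z):
    k=max(cv2.findContours(m.astype(np.uint8),cv2.RETR_EXTERNAL,cv2.CHAIN_APPROX_NONE)[0],key=len)
    w=np.array([atz(c,p,z)[:2] for p in k[:,0].astype(float)],np.float32)*1000
    return cv2.minAreaRect(w)
for l,z in(('warmer',.03),('cover',.084),('cover_grip',.1),('food_box',.0645),('dial_grip',.05)):
    r=models.cut_out(l,'top')
    for q in r[:2]: print(l,round(q['p'],2),q['xy'],q['pixels'].sum(),rect(q['pixels'],z))
g=cv2.cvtColor(c['pixels'],cv2.COLOR_RGB2GRAY)
m=np.zeros_like(g);m[245:285,400:424]=1; m=(m>0)&(g<60); print('bar',rect(m,.114),m.sum())
E
```

```text
cover 0.77 [409.0, 266.7] 3809 ((532.0083618164062, -258.2581481933594), (169.85855102539062, 148.37989807128906), 79.88751983642578)
cover_grip 0.73 [408.7, 264.5] 3866 ((532.08203125, -256.1553955078125), (168.59251403808594, 148.06301879882812), 79.90006256103516)
food_box 0.69 [199.1, 286.0] 2723 ((492.58941650390625, 275.46453857421875), (163.47886657714844, 113.8514633178711), 4.32097053527832)
dial_grip 0.6 [459.8, 272.1] 302 ((506.33056640625, -397.4342956542969), (49.67515182495117, 46.75779724121094), 88.7799072265625)
bar ((531.1345825195312, -257.6744079589844), (27.048707962036133, 74.3899917602539), 79.46098327636719) 325
```

View pics/w1.png

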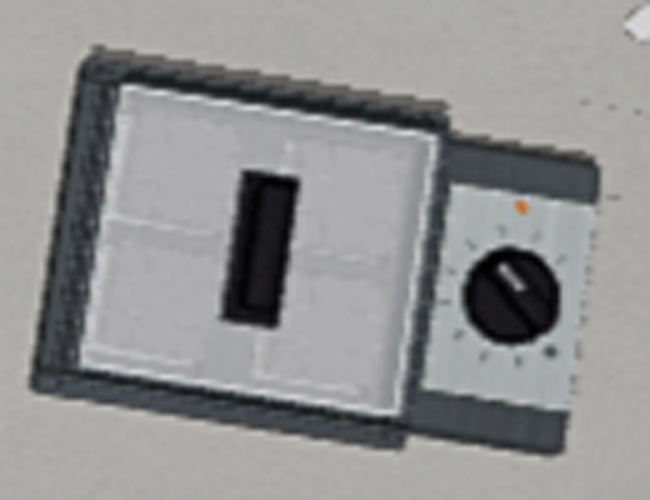

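View pics/b1.png

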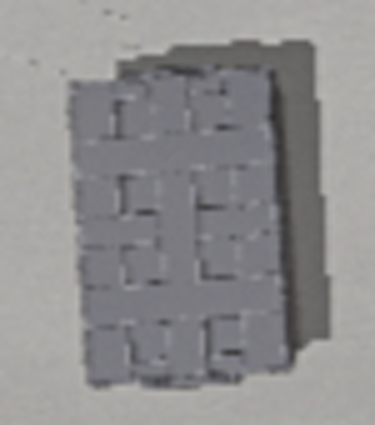

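The crop shows the dial's disc at crop (512,293) with its pointer up-left, and the off dot at crop (552,352), so I need about 174° anticlockwise. The warmer's yaw is about -10°. The box lid is visible with yaw around +4°.

```bash
python3 -m crank '0 0 0.454 339 252 -60 60;0 0 0.454 339 252 -60 60;0 0 0.454 339 252 -60 60;0 0 0.454 339 252 -60 60;0 0 0.454 339 252 -60 60;0 0 0.454 339 252 -60 60;0 0 0.454 339 252 -60 60;0 0 0.454 339 252 -60 60;0 0 0.454 339 252 -60 60;0 0 0.454 339 252 -60 60;0 0 0.454 339 252 -120 60;0 0 0.454 339 252 -120 60;0 0 0.454 339 252 -120 60;0 0 0.454 339 252 -120 60' 15; python3 - <<'E'
from h import *
s=bot.get_state(); print(np.round(s['joint_positions'],2))
c=cam('side'); im=c['pixels'][:,:,::-1]
p=proj(c,[[.508,-.401,.062]])[0]; print(p)
im=cv2.resize(im[130:260,290:430],None,fx=4,fy=4); cv2.imwrite('pics/s2.png',im)
E
```

```text
t: 3.35
ee_pos: [0.5088, -0.4027, 0.1241]
ee_rot: [3.138, -0.001, 0.706]
contact_force: [0.6, 0.8, -0.2]
gripper_width: 0.0525
gripper_force: 0.0
[ 0.7   0.56 -0.17  1.71  0.12  0.87 -0.39]
[366.03474047 182.15539402]
```

View pics/s2.png

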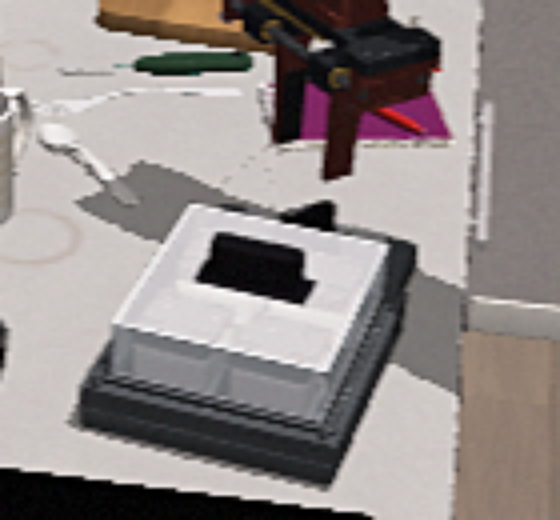

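The side view shows the fingers straddling above the dial (crop (310,215)). The cover is seated, with at least two tubs under it.

```bash
python3 -m crank '0 0 0 0 1 -57 60;0 0 0 0 1 -57 60;0 0 0 0 1 -57 60;0 0 0 0 1 -57 60;0 0 0 0 1 -57 0;0 0 0 0 1 -57 0;0 0 0 0 1 -57 0;0 0 0 0 1 -57 0;0 0 0 0 1 -57 0;0 0 0 0 1 -57 0' 15
```

```text
t: 4.65
ee_pos: [0.5089, -0.4015, 0.0649]
ee_rot: [3.139, -0.001, 0.707]
contact_force: [3.5, -3.4, -3.1]
gripper_width: 0.0127
gripper_force: 15.0
```

```bash
python3 -m crank '0 0 2.4 0 0 0 0;0 0 2.4 0 0 0 0;0 0 2.4 0 0 0 0;0 0 2.4 0 0 0 0;0 0 2.4 0 0 0 0;0 0 2.4 0 0 0 0;0 0 2.4 0 0 0 0;0 0 2.4 0 0 0 0;0 0 2.4 0 0 0 0;0 0 2.4 0 0 0 0;0 0 2.4 0 0 0 0;0 0 2.4 0 0 0 0;0 0 2.4 0 0 0 0;0 0 2.4 0 0 0 0;0 0 2.4 0 0 0 0;0 0 2.4 0 0 0 0' 20; python3 -c "
from h import *
s=bot.get_state();print(np.round(s['joint_positions'],2),np.round(s['torque'],3))"
```

```text
t: 6.65
ee_pos: [0.504, -0.4032, 0.0648]
ee_rot: [-3.138, -0.007, 3.104]
contact_force: [-8.7, -2.1, 8.3]
gripper_width: 0.0132
gripper_force: 20.0
[ 1.08  0.75 -0.73  1.72  0.61  0.92  1.63] [-0.713  1.76   0.015]
```

```bash
python3 -m crank '0 0 0.2 -3 -1 0 0;0 0 0.4 -3 -1 0 0;0 0 0.55 -3 -1 0 0;0 0 0.62 -3 -1 0 0;0 0 0.65 -3 -1 0 0;0 0 0.65 -3 -1 0 0;0 0 0.65 -3 -1 0 0' 20; python3 -c "
from h import *
s=bot.get_state();print(np.round(s['joint_positions'],2),np.round(s['torque'],3))"
python3 -m crank '0 0 0.05 0 0 0 0;0 0 0.1 0 0 0 0;0 0 0.1 0 0 0 0;0 0 0.1 0 0 0 0' 20; python3 -c "
from h import *
s=bot.get_state();print(np.round(s['joint_positions'],2),np.round(s['torque'],3))"
```

```text
t: 7.52
ee_pos: [0.5043, -0.405, 0.0649]
ee_rot: [-3.138, -0.002, -2.529]
contact_force: [2.0, -7.4, -0.8]
gripper_width: 0.0131
gripper_force: 20.0
[ 1.17  0.8  -0.87  1.71  0.73  0.98  2.2 ] [-1.469 -0.468 -0.227]
t: 8.02
ee_pos: [0.504, -0.4052, 0.0649]
ee_rot: [-3.139, -0.003, -2.431]
contact_force: [-0.6, -6.4, -0.8]
gripper_width: 0.0139
gripper_force: 21.4
[ 1.18  0.81 -0.89  1.71  0.75  0.99  2.29] [-1.428 -0.313 -0.542]
```

```bash
python3 -m crank '0 0 0 0 0 0 60;0 0 0 0 0 0 60;0 0 0 0 0 0 60;0 0 0 0 0 60 60;0 0 0 0 0 120 60;0 0 0 0 0 120 60;0 0 -0.89 20 350 120 60;0 0 -0.89 20 350 120 60;0 0 -0.89 20 350 120 60;0 0 -0.89 20 350 120 60;0 0 -0.89 20 350 120 60;0 0 -0.89 20 350 120 60;0 0 -0.89 20 350 120 60;0 0 -0.89 20 350 120 60;0 0 -0.89 20 350 120 60' 20; python3 - <<'E'
from h import *
np.set_printoptions(precision=4,suppress=True)
c=cam('top'); im=c['pixels'][:,:,::-1]
a=cv2.resize(im[215:315,360:490],None,fx=5,fy=5,interpolation=cv2.INTER_CUBIC)
cv2.imwrite('pics/w3.png',a)
c2=cam('side')
r={n:models.landmark_of('cover_grip',n) for n in('top','side')}
for n,k in (('top',c),('side',c2)):
  for q in r[n][:2]:print(n,q['p'],q['xy'],atz(k,q['xy'],.106))
b=[.531,-.258]; u=np.array([.985,-.174]);v=np.array([.174,.985])
for w in models.cut_out('cover','side')[:1]: print(w['xy'])
E
```

```text
t: 9.9
ee_pos: [0.5245, -0.0533, 0.1841]
ee_rot: [-3.141, -0.001, 2.964]
contact_force: [0.5, -1.2, 0.5]
gripper_width: 0.0528
gripper_force: 0.0
top 0.77 [412.7, 264.0] [ 0.5323 -0.2614  0.106 ]
side 0.9 [350.6, 193.1] [ 0.5405 -0.2621  0.106 ]
[363.2, 215.8]
```

View pics/w3.png

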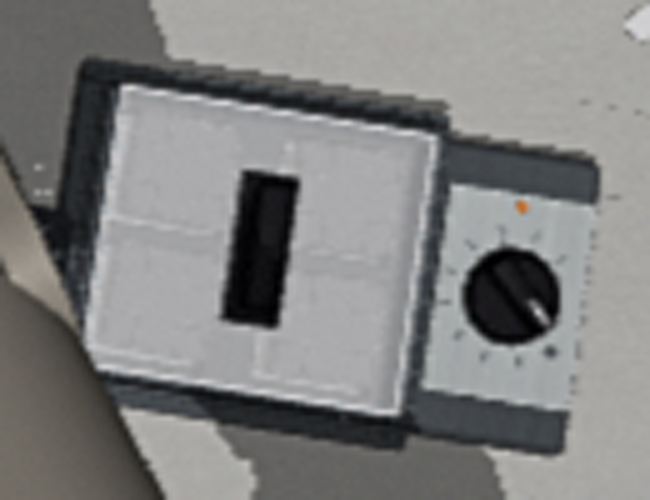

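The dial pointer now points to the off dot at crop (552,352), with parallax accounted for and the end-stop torque felt. Next is the cover.

```bash
python3 -m crank '0 0 0.01 6 -207 0 60;0 0 0.01 6 -207 0 60;0 0 0.01 6 -207 0 60;0 0 0.01 6 -207 0 60;0 0 0.01 6 -207 0 60;0 0 0.01 6 -207 0 60;0 0 0.01 6 -207 -40 60;0 0 0.01 6 -207 -76 60;0 0 0.01 6 -207 -76 60;0 0 0.01 6 -207 -76 60;0 0 0.01 6 -207 -76 0;0 0 0.01 6 -207 -76 0;0 0 0.01 6 -207 -76 0;0 0 0.01 6 -207 -76 0;0 0 0.01 6 -207 -76 0;0 0 0.01 6 -207 -76 0' 35
```

```text
t: 12.15
ee_pos: [0.5309, -0.2601, 0.1091]
ee_rot: [-3.14, 0.001, 2.975]
contact_force: [-0.3, -5.2, 5.0]
gripper_width: 0.0178
gripper_force: 34.9
```

```bash
python3 -m crank '0 0 0 0 -1 5 0;0 0 0 0 -1 12 0;0 0 0 0 -1 25 0;0 0 0 0 -1 50 0;0 0 0 0 -1 85 0;0 0 0 0 -1 85 0;0 0 0 15 60 85 0;0 0 0 30 120 85 0;0 0 0 45 180 85 0;0 0 0 60 240 85 0;0 0 0 70 290 85 0;0 0 0 70 290 85 0;0 0 0 70 290 85 0;0 0 0 70 290 85 0' 35; python3 - <<'E'
from h import *
np.set_printoptions(precision=4,suppress=True)
C={n:cam(n,n+'4.png') for n in('top','side')}
for l,z in(('tub_a',.024),('food_box',0),('slot_near',.06),('slot_far',.06)):
    for n in C:
        for q in models.landmark_of(l,n)[:6]: print(l,n,round(q['p'],2),np.round(q['xy'],1),atz(C[n],q['xy'],z))
E
```

```text
t: 13.9
ee_pos: [0.6005, 0.0294, 0.1929]
ee_rot: [-3.14, -0.001, 2.974]
contact_force: [-0.4, 0.3, -2.2]
gripper_width: 0.018
gripper_force: 34.9
tub_a top 0.95 [394.5 251. ] [ 0.5717 -0.2289  0.024 ]
tub_a top 0.9 [420.2 280.8] [ 0.4914 -0.2942  0.024 ]
tub_a top 0.7 [423.8 255.2] [ 0.5589 -0.3063  0.024 ]
tub_a top 0.57 [391.  275.6] [ 0.5068 -0.2175  0.024 ]
tub_a side 0.86 [359.4 230.3] [ 0.5051 -0.2116  0.024 ]
tub_a side 0.84 [364.2 211.8] [ 0.5008 -0.3022  0.024 ]
tub_a side 0.72 [337.4 222.1] [ 0.5684 -0.2371  0.024 ]
tub_a side 0.63 [345.5 209.4] [ 0.5543 -0.3033  0.024 ]
food_box top 0.82 [202.9 284.2] [0.4952 0.2829 0.    ]
food_box side 0.83 [337.6 385.1] [0.4963 0.2747 0.    ]
slot_near top 0.88 [204.2 300.7] [0.4517 0.2688 0.06  ]
slot_near side 0.72 [361.3 371.5] [0.4539 0.28   0.06  ]
slot_far top 0.75 [201.4 267.3] [0.5374 0.2756 0.06  ]
slot_far side 0.72 [323.5 366.7] [0.5253 0.2826 0.06  ]
```

View pics/top4.png

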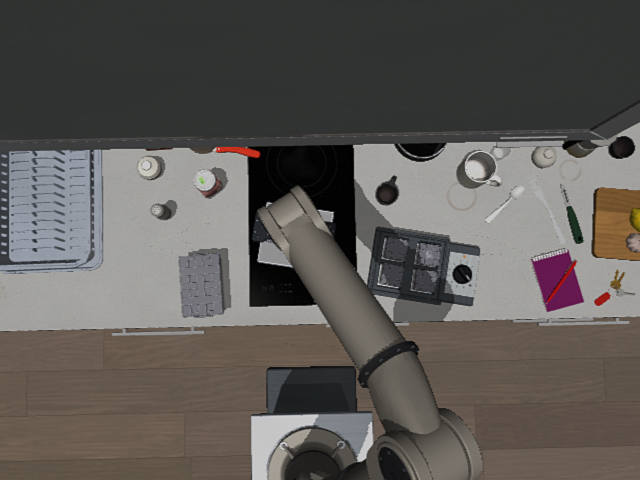

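View pics/side4.png

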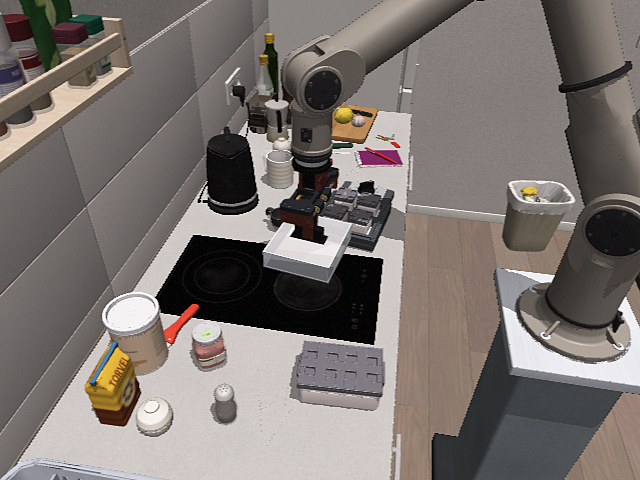

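Four tubs are in the warmer and the cover is held over the free hob at (300,235), so I lower it there.

```bash
python3 -m crank '0 0 0 0 0 -50 0;0 0 0 0 0 -100 0;0 0 0 0 0 -112 0;0 0 0 0 0 -116 0;0 0 0 0 0 -119 0;0 0 0 0 0 -120 0;0 0 0 0 0 -120 0' 35; python3 -m crank '0 0 0 0 0 0 50;0 0 0 0 0 0 60;0 0 0 0 0 0 60;0 0 0 0 0 0 60;0 0 0 0 0 40 60;0 0 0 0 0 80 60;0 0 0 0 0 150 60;0 0 0 -50 -60 180 60;0 0 0 -50 -60 180 60;0 0 0 -200 60 180 60;0 0 0 -200 60 180 60;0 0 0 -200 60 180 60;0 0 0 -200 60 180 60' 35; python3 - <<'E'
from h import *
np.set_printoptions(precision=4,suppress=True)
C={n:cam(n,n+'5.png') for n in('top','side')}
for l,z in(('tub_a',.024),('cover',.005),('food_box',0),('slot_near',.06),('slot_far',.06)):
    for n in C:
        for q in models.landmark_of(l,n)[:4]: print(l,n,round(q['p'],2),np.round(q['xy'],1),atz(C[n],q['xy'],z))
im=C['top']['pixels'][:,:,::-1]
cv2.imwrite('pics/c5.png',np.hstack([cv2.resize(im[220:310,362:442],None,fx=5,fy=5,interpolation=cv2.INTER_CUBIC),cv2.resize(im[240:330,165:240],None,fx=5,fy=5,interpolation=cv2.INTER_CUBIC)]))
E
```

```text
t: 15.28
ee_pos: [0.6013, 0.0314, 0.0745]
ee_rot: [3.141, 0.001, 2.977]
contact_force: [-0.9, 1.1, -2.5]
gripper_width: 0.0176
gripper_force: 34.9
t: 16.9
ee_pos: [0.3979, 0.0935, 0.2537]
ee_rot: [-3.138, 0.001, 2.982]
contact_force: [1.7, -0.5, 0.6]
gripper_width: 0.0526
gripper_force: 0.0
tub_a top 0.97 [425.9 253.4] [ 0.5636 -0.3121  0.024 ]
tub_a top 0.7 [395.  249.7] [ 0.5751 -0.2304  0.024 ]
tub_a top 0.67 [390.5 273.5] [ 0.5123 -0.2164  0.024 ]
tub_a top 0.58 [421.5 282.2] [ 0.4877 -0.2975  0.024 ]
tub_a side 0.81 [334.7 219.5] [ 0.5775 -0.2478  0.024 ]
tub_a side 0.66 [358.9 230.8] [ 0.5062 -0.2091  0.024 ]
tub_a side 0.63 [345.6 211.6] [ 0.5526 -0.2924  0.024 ]
tub_a side 0.62 [369.1 214.4] [ 0.486  -0.2921  0.024 ]
cover top 0.93 [291.6 228.1] [0.6405 0.0432 0.005 ]
cover side 0.93 [294.6 291.3] [0.6322 0.0355 0.005 ]
cover side 0.49 [367.  212.4] [ 0.4936 -0.3288  0.005 ]
food_box top 0.73 [203.6 286.8] [0.4882 0.281  0.    ]
food_box side 0.73 [336.  385.6] [0.4993 0.2765 0.    ]
slot_near top 0.86 [203.6 293.9] [0.4691 0.2703 0.06  ]
slot_near side 0.74 [360.  372.7] [0.4561 0.2832 0.06  ]
slot_far top 0.82 [199.1 271.1] [0.5278 0.2815 0.06  ]
slot_far side 0.92 [320.8 367. ] [0.5302 0.2843 0.06  ]
```

View pics/c5.png

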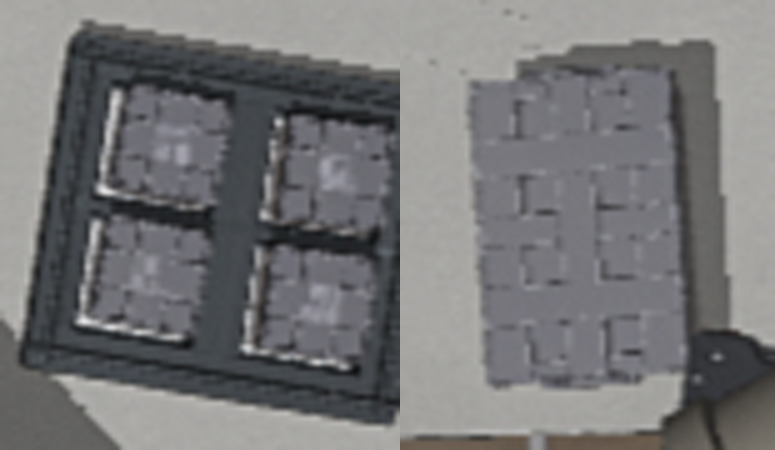

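The crop shows four tubs with grey lids at crop (172,147), (333,175), (148,275), (315,305), and the box lid with all eight recesses empty. The cover seems to have been nudged to about (0.635,0.04).

```bash
cat >> h.py <<'E'
def boxfit(c, x0, H=.0645, dims=(.156,.104), sub=None):
    """edge fit: pose (x,y,yaw) of lid rectangle minimising mask mismatch"""
    pass
E
python3 - <<'E'
from h import *
np.set_printoptions(precision=4,suppress=True)
c=cam('top')
for n,p in dict(TL=(172,147),TR=(333,175),BL=(148,275),BR=(315,305)).items(): print(n,atz(c,(362+p[0]/5-.4,220+p[1]/5-.4),.074))
ps=[(470,82),(672,68),(690,372),(490,385)]
w=np.array([atz(c,(165+(p[0]-400)/5-.4,240+p[1]/5-.4),.0645) for p in ps]); print(w,w.mean(0),np.linalg.norm(np.roll(w,1,0)-w,axis=1))
ctr=np.array([.531,-.2605]); a=np.radians(-10.1);R=np.array([[np.cos(a),-np.sin(a)],[np.sin(a),np.cos(a)]])
for s in((1,1),(1,-1),(-1,1),(-1,-1)): print(s,ctr+R@(np.array(s)*[.035,.044]))
# lid mask by network
for _ in range(1):
    for q in models.cut_out('tub_a','top')[:4]:
        k=max(cv2.findContours(q['pixels'].astype(np.uint8),cv2.RETR_EXTERNAL,cv2.CHAIN_APPROX_NONE)[0],key=len)
        print(q['xy'],q['pixels'].sum(),cv2.minAreaRect(np.array([atz(c,p,.07)[:2]*1000 for p in k[:,0].astype(float)],np.float32)))
E
```

```text
TL [ 0.5732 -0.2256  0.074 ]
TR [ 0.5571 -0.3078  0.074 ]
BL [ 0.5079 -0.2111  0.074 ]
BR [ 0.4908 -0.296   0.074 ]
[[0.5675 0.3331 0.0645]
 [0.5726 0.2294 0.0645]
 [0.4169 0.2213 0.0645]
 [0.4126 0.3231 0.0645]] [0.4924 0.2767 0.0645] [0.1553 0.1039 0.1558 0.1019]
(1, 1) [ 0.5732 -0.2233]
(1, -1) [ 0.5577 -0.31  ]
(-1, 1) [ 0.5043 -0.211 ]
(-1, -1) [ 0.4888 -0.2977]
[427.2, 254.6] 537 ((556.206298828125, -308.02960205078125), (63.70793151855469, 58.81238555908203), 80.64631652832031)
[396.5, 246.7] 516 ((574.8489990234375, -223.66375732421875), (58.99726104736328, 59.4195442199707), 76.91470336914062)
[392.1, 276.4] 484 ((507.74725341796875, -210.29788208007812), (58.194156646728516, 55.35908126831055), 77.4840087890625)
[422.8, 281.3] 507 ((491.4500732421875, -295.5834655761719), (61.36034393310547, 55.28169631958008), 81.57970428466797)
```

```bash
python3 -m crank '0 0 0 175 -318 0 76;0 0 0 175 -318 0 76;0 0 0 175 -318 0 76;0 0 0 175 -318 0 76;0 0 0 175 -318 0 76;0 0 0 175 -318 0 76;0 0 0 175 -318 0 76;0 0 0 175 -318 0 76;0 0 0 175 -318 0 76;0 0 0 175 -318 -60 76;0 0 0 175 -318 -120 76;0 0 0 175 -318 -150 76;0 0 0 175 -318 -150 76;0 0 0 175 -318 -150 76' 30
```

```text
t: 19.35
ee_pos: [0.5769, -0.2261, 0.1055]
ee_rot: [-3.141, 0.002, 2.978]
contact_force: [0.4, -0.6, 0.6]
gripper_width: 0.0666
gripper_force: 0.0
```

```bash
python3 -m crank '0 0 -0.01 -4 1.5 -20 76;0 0 -0.01 -4 1.5 -37 76;0 0 -0.01 -4 1.5 -37 76;0 0 -0.01 -4 1.5 -37 76;0 0 -0.01 -4 1.5 -37 0;0 0 -0.01 -4 1.5 -37 0;0 0 -0.01 -4 1.5 -37 0;0 0 -0.01 -4 1.5 -37 0;0 0 -0.01 -4 1.5 -37 0' 35
```

```text
t: 20.48
ee_pos: [0.5722, -0.2252, 0.0671]
ee_rot: [-3.141, 0.001, 2.967]
contact_force: [-0.9, -0.2, 3.9]
gripper_width: 0.0543
gripper_force: 34.6
```

```bash
python3 -m crank '0 0 0 0 0 15 0;0 0 0 0 0 50 0;0 0 0 0 0 110 0;0 0 0 0 0 160 0;0 0 0 0 0 195 0;0 0 0.232 -42 504 195 0;0 0 0.232 -42 504 195 0;0 0 0.232 -42 504 195 0;0 0 0.232 -42 504 195 0;0 0 0.232 -42 504 195 0;0 0 0.232 -42 504 195 0;0 0 0.232 -42 504 195 0;0 0 0.232 -42 504 195 0;0 0 0.232 -42 504 195 0;0 0 0.232 -42 504 195 0;0 0 0.232 -42 504 130 0;0 0 0.232 -42 504 80 0;0 0 0.232 -42 504 60 0;0 0 0.232 -42 504 60 0;0 0 0.232 -42 504 60 0' 35; python3 - <<'E'
from h import *
np.set_printoptions(precision=4,suppress=True)
c=cam('side'); ct=cam('top')
for l,z in(('food_box',0),('slot_near',.06),('slot_far',.06),('cover',.005)):
  for n,k in(('side',c),('top',ct)):
    for q in models.landmark_of(l,n)[:1]: print(l,n,round(q['p'],2),np.round(q['xy'],1),atz(k,q['xy'],z))
im=c['pixels'][:,:,::-1]
cv2.imwrite('pics/p6.png',cv2.resize(im[280:420,280:400],None,fx=5,fy=5,interpolation=cv2.INTER_CUBIC)[:600])
E
```

```text
t: 22.98
ee_pos: [0.5311, 0.2795, 0.1289]
ee_rot: [3.14, 0.003, -3.085]
contact_force: [-0.1, 0.9, -0.9]
gripper_width: 0.0543
gripper_force: 34.6
food_box side 0.95 [338.4 387.7] [0.494  0.2805 0.    ]
slot_near side 0.68 [360.  372.2] [0.4562 0.2821 0.06  ]
slot_near top 0.59 [205.7 300.5] [0.4521 0.265  0.06  ]
slot_far side 0.77 [323.1 364.1] [0.527  0.2768 0.06  ]
cover side 0.66 [291.3 290.7] [0.6403 0.035  0.005 ]
cover top 0.72 [296.  226.7] [0.644  0.0313 0.005 ]
```

View pics/p6.png

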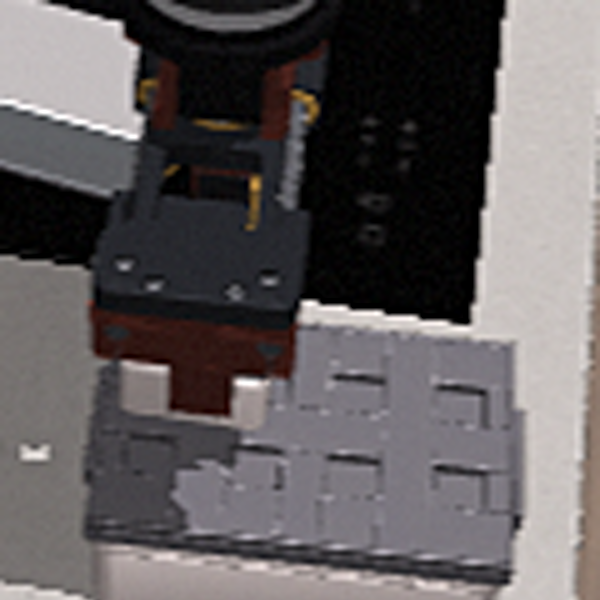

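The side crop shows the held tub over the far recess set at crop (180,470) with its sides parallel to the box.

```bash
python3 -m crank '0 0 0 -1 -1 -15 0;0 0 0 -1 -1 -20 0;0 0 0 -1 -1 -23 0;0 0 0 -1 -1 -25 0;0 0 0 -1 -1 -27 0;0 0 0 -1 -1 -28 0;0 0 0 -1 -1 -28 0' 35
```

```text
t: 24.35
ee_pos: [0.5287, 0.2781, 0.1028]
ee_rot: [-3.139, 0.001, -3.085]
contact_force: [-11.2, -9.8, 35.0]
gripper_width: 0.0539
gripper_force: 34.7
```

```bash
python3 -m crank '0 0 0 -1 -1 2 76;0 0 0 -1 -1 2 76;0 0 0 -1 -1 2 76;0 0 0 -1 -1 30 76;0 0 0 -1 -1 90 76;0 0 0 -1 -1 150 76;0 0 -0.232 27 -587 150 76;0 0 -0.232 27 -587 150 76;0 0 -0.232 27 -587 150 76;0 0 -0.232 27 -587 150 76;0 0 -0.232 27 -587 150 76;0 0 -0.232 27 -587 150 76;0 0 -0.232 27 -587 150 76;0 0 -0.232 27 -587 150 76;0 0 -0.232 27 -587 150 76;0 0 -0.232 27 -587 150 76;0 0 -0.232 27 -587 150 76;0 0 -0.232 27 -587 90 76;0 0 -0.232 27 -587 40 76;0 0 -0.232 27 -587 10 76' 35; python3 - <<'E'
from h import *
np.set_printoptions(precision=4,suppress=True)
c=cam('side'); ct=cam('top')
for l,z in(('food_box',0),('slot_near',.06),('cover',.005),('tub_a',.06)):
  for n,k in(('side',c),('top',ct)):
    for q in models.landmark_of(l,n)[:1 if l!='tub_a' else 4]: print(l,n,round(q['p'],2),np.round(q['xy'],1),atz(k,q['xy'],z))
im=c['pixels'][:,:,::-1]; it=ct['pixels'][:,:,::-1]
f=lambda a:cv2.resize(a,(400,480),interpolation=cv2.INTER_CUBIC)
cv2.imwrite('pics/p7.png',np.hstack([f(im[300:420,285:385]),f(it[235:331,165:245])]))
E
```

```text
t: 26.85
ee_pos: [0.5553, -0.305, 0.1065]
ee_rot: [3.139, -0.003, 2.971]
contact_force: [-0.4, -0.2, -0.1]
gripper_width: 0.067
gripper_force: 0.0
food_box side 0.85 [336.5 386.3] [0.4981 0.2779 0.    ]
food_box top 0.59 [201.9 287.5] [0.4864 0.2856 0.    ]
slot_near side 0.73 [360.  369.3] [0.4568 0.2754 0.06  ]
slot_near top 0.69 [205.  298.2] [0.458  0.2667 0.06  ]
cover side 0.92 [294.1 293.9] [0.6315 0.0444 0.005 ]
cover top 0.78 [292.8 230.5] [0.6339 0.0401 0.005 ]
tub_a side 0.83 [358.3 232.6] [ 0.5047 -0.1522  0.06  ]
tub_a side 0.6 [324.  360.7] [0.5266 0.2685 0.06  ]
tub_a side 0.58 [366.8 213.1] [ 0.4913 -0.2443  0.06  ]
tub_a side 0.56 [346.  211.2] [ 0.5475 -0.2418  0.06  ]
tub_a top 0.94 [390.1 276.2] [ 0.5043 -0.2101  0.06  ]
tub_a top 0.9 [201.4 266.5] [0.5395 0.2756 0.06  ]
tub_a top 0.86 [422.  279.1] [ 0.495  -0.2922  0.06  ]
tub_a top 0.65 [426.7 254.6] [ 0.5581 -0.3068  0.06  ]
```

View pics/p7.png

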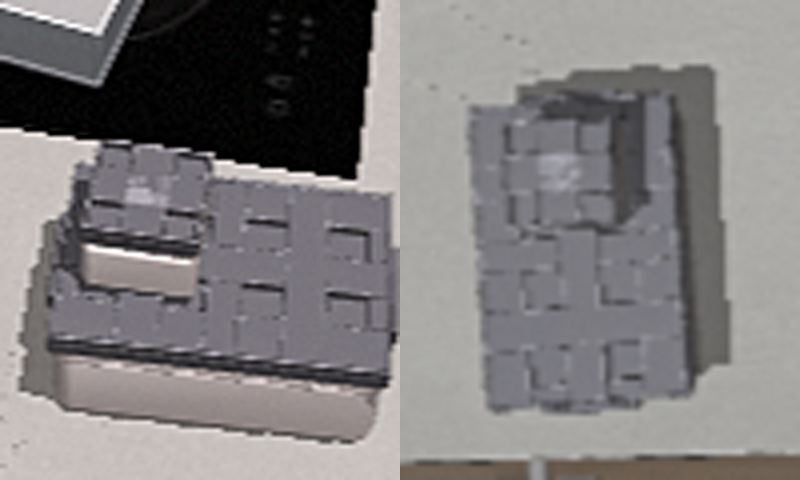

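The tub stands level, fully seated in the far recess set. The cover is undisturbed on the hob.

```bash
python3 -m crank '0 0 0 0 -1 -10 76;0 0 0 0 -1 -37 76;0 0 0 0 -1 -37 76;0 0 0 0 -1 -37 76' 35
```

```text
t: 27.85
ee_pos: [0.5561, -0.31, 0.072]
ee_rot: [3.141, 0.0, 2.967]
contact_force: [-0.0, 0.2, 0.6]
gripper_width: 0.0669
gripper_force: 0.0
```

```bash
python3 -m crank '0 0 0 0 1 -5 76;0 0 0 0 1 -5 0;0 0 0 0 1 -5 0;0 0 0 0 1 -5 0;0 0 0 0 1 -5 0;0 0 0 0 1 10 0;0 0 0 0 1 50 0;0 0 0 0 1 110 0;0 0 0 0 1 170 0;0 0 0.232 -103 583 190 0;0 0 0.232 -103 583 190 0;0 0 0.232 -103 583 190 0;0 0 0.232 -103 583 190 0;0 0 0.232 -103 583 190 0;0 0 0.232 -103 583 190 0;0 0 0.232 -103 583 190 0;0 0 0.232 -103 583 190 0;0 0 0.232 -103 583 190 0;0 0 0.232 -103 583 190 0;0 0 0.232 -103 583 190 0' 35; python3 -m crank '0 0 0 0 0 -60 0;0 0 0 0 0 -110 0;0 0 0 0 0 -130 0;0 0 0 0 0 -130 0;0 0 0 0 0 -130 0'
```

```text
t: 30.35
ee_pos: [0.4512, 0.276, 0.2626]
ee_rot: [3.14, 0.0, -3.079]
contact_force: [0.6, 0.1, -1.7]
gripper_width: 0.0537
gripper_force: 35.0
t: 30.98
ee_pos: [0.454, 0.2736, 0.1336]
ee_rot: [3.14, 0.003, -3.085]
contact_force: [0.4, 0.2, -1.4]
gripper_width: 0.0534
gripper_force: 35.0
```

```bash
python3 -m crank '0 0 0 -1 0 -15 0;0 0 0 -1 0 -22 0;0 0 0 -1 0 -26 0;0 0 0 -1 0 -29 0;0 0 0 -1 0 -31 0;0 0 0 -1 0 -32 0;0 0 0 -1 0 -32 0' 35
```

```text
t: 31.85
ee_pos: [0.4518, 0.2731, 0.1026]
ee_rot: [-3.139, 0.002, -3.084]
contact_force: [-7.8, -8.6, 31.4]
gripper_width: 0.0535
gripper_force: 35.0
```

```bash
python3 -m crank '0 0 0 0 0 2 76;0 0 0 0 0 2 76;0 0 0 0 0 2 76;0 0 0 0 0 30 76;0 0 0 0 0 90 76;0 0 0 0 0 150 76;0 0 -0.232 53 -485 150 76;0 0 -0.232 53 -485 150 76;0 0 -0.232 53 -485 150 76;0 0 -0.232 53 -485 150 76;0 0 -0.232 53 -485 150 76;0 0 -0.232 53 -485 150 76;0 0 -0.232 53 -485 150 76;0 0 -0.232 53 -485 150 76;0 0 -0.232 53 -485 150 76;0 0 -0.232 53 -485 90 76;0 0 -0.232 53 -485 40 76;0 0 -0.232 53 -485 10 76;0 0 -0.232 53 -485 10 76;0 0 -0.232 53 -485 10 76' 35; python3 - <<'E'
from h import *
np.set_printoptions(precision=4,suppress=True)
print(bot.get_state()['ee_pos'])
c=cam('side'); ct=cam('top')
for l,z in(('food_box',0),('cover',.005),('tub_a',.074)):
  for n,k in(('side',c),('top',ct)):
    for q in models.landmark_of(l,n)[:1 if l!='tub_a' else 4]: print(l,n,round(q['p'],2),np.round(q['xy'],1),atz(k,q['xy'],z))
im=c['pixels'][:,:,::-1]; it=ct['pixels'][:,:,::-1]
f=lambda a:cv2.resize(a,(400,480),interpolation=cv2.INTER_CUBIC)
cv2.imwrite('pics/p8.png',np.hstack([f(im[300:420,285:385]),f(it[235:331,165:245])]))
E
```

```text
t: 34.35
ee_pos: [0.5058, -0.2114, 0.1109]
ee_rot: [3.141, 0.002, 2.968]
contact_force: [0.1, 0.4, -0.1]
gripper_width: 0.0669
gripper_force: 0.0
[ 0.5058 -0.2114  0.1109]
food_box side 0.71 [336.6 385.1] [0.4983 0.2751 0.    ]
food_box top 0.75 [202.4 285.6] [0.4915 0.2842 0.    ]
cover side 0.72 [292.2 290.5] [0.6383 0.0339 0.005 ]
cover top 0.7 [293.7 228.3] [0.6398 0.0375 0.005 ]
tub_a side 0.95 [359.4 368.4] [0.4581 0.2846 0.074 ]
tub_a side 0.77 [322.1 360.4] [0.5289 0.2796 0.074 ]
tub_a side 0.75 [362.6 230.9] [ 0.4939 -0.1426  0.074 ]
tub_a side 0.61 [365.5 212.4] [ 0.4944 -0.2263  0.074 ]
tub_a top 0.85 [201.6 270.2] [0.5294 0.2725 0.074 ]
tub_a top 0.82 [201.8 298.4] [0.4577 0.2723 0.074 ]
tub_a top 0.57 [389.5 274.3] [ 0.5088 -0.2068  0.074 ]
```

View pics/p8.png

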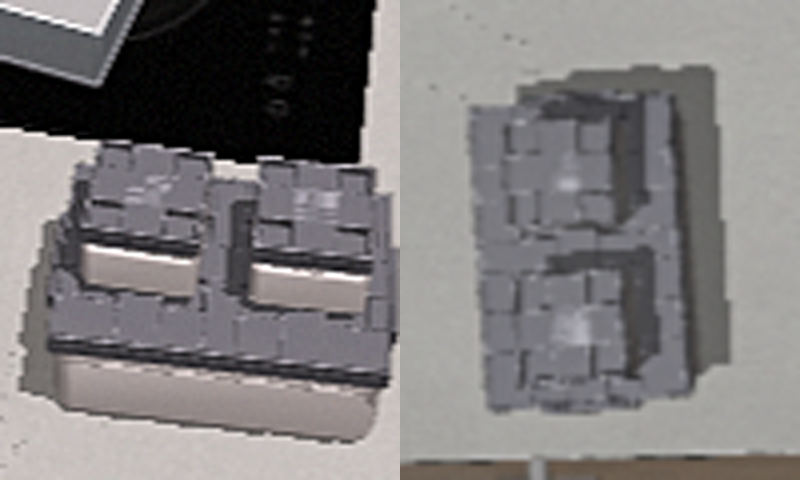

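Both lower tubs stand level in their recesses.

```bash
python3 -m crank '0 0 0 0 0 -30 76;0 0 0 0 0 -43 76;0 0 0 0 0 -43 76;0 0 0 0 0 -43 76;0 0 0 0 0 -43 0;0 0 0 0 0 -43 0;0 0 0 0 0 -43 0;0 0 0 0 0 -43 0;0 0 0 0 0 -43 0' 35; python3 -m crank '0 0 0 0 0 15 0;0 0 0 0 0 50 0;0 0 0 0 0 110 0;0 0 0 0 0 170 0;0 0 0 0 0 195 0;0 0 0.232 23 489 195 0;0 0 0.232 23 489 195 0;0 0 0.232 23 489 195 0;0 0 0.232 23 489 195 0;0 0 0.232 23 489 195 0;0 0 0.232 23 489 195 0;0 0 0.232 23 489 195 0;0 0 0.232 23 489 195 0;0 0 0.232 23 489 195 0;0 0 0.232 23 489 195 0;0 0 0.232 23 489 150 0;0 0 0.232 23 489 115 0;0 0 0.232 23 489 105 0;0 0 0.232 23 489 105 0;0 0 0.232 23 489 105 0' 35
python3 - <<'E'
from h import *
np.set_printoptions(precision=4,suppress=True)
c=cam('side'); ct=cam('top')
for l,z in(('food_box',0),('cover',.005),('tub_a',.11)):
  for n,k in(('side',c),('top',ct)):
    for q in models.landmark_of(l,n)[:1 if l!='tub_a' else 4]: print(l,n,round(q['p'],2),np.round(q['xy'],1),atz(k,q['xy'],z))
E
```

```text
t: 35.88
ee_pos: [0.5053, -0.2123, 0.0673]
ee_rot: [-3.141, 0.001, 2.967]
contact_force: [-0.2, -1.1, 5.8]
gripper_width: 0.054
gripper_force: 34.7
t: 38.38
ee_pos: [0.5287, 0.2772, 0.1733]
ee_rot: [3.141, 0.002, -3.085]
contact_force: [-0.5, 0.9, -1.5]
gripper_width: 0.0539
gripper_force: 34.7
food_box side 0.62 [337.3 385.5] [0.4968 0.2758 0.    ]
cover side 0.73 [292.8 290.9] [0.6366 0.035  0.005 ]
cover top 0.9 [293.7 229.4] [0.6369 0.0376 0.005 ]
tub_a side 0.98 [368.  210.9] [ 0.487  -0.1813  0.11  ]
tub_a side 0.79 [320.9 360.1] [0.5276 0.308  0.11  ]
tub_a side 0.77 [323.4 343.4] [0.5294 0.2691 0.11  ]
tub_a side 0.73 [362.9 369.9] [0.4517 0.3151 0.11  ]
tub_a top 0.64 [420.3 280.1] [ 0.4916 -0.2782  0.11  ]
```

```bash
python3 -m crank '0 0 0 0 0.5 -14 0;0 0 0 0 0.5 -20 0;0 0 0 0 0.5 -23 0;0 0 0 0 0.5 -25 0;0 0 0 0 0.5 -27 0;0 0 0 0 0.5 -27 0' 35
```

```text
t: 39.52
ee_pos: [0.5281, 0.2777, 0.1484]
ee_rot: [-3.14, 0.002, -3.085]
contact_force: [-8.7, -8.4, 29.6]
gripper_width: 0.0543
gripper_force: 34.8
```

```bash
python3 -m crank '0 0 0 0 0 2 76;0 0 0 0 0 2 76;0 0 0 0 0 2 76;0 0 0 0 0 30 76;0 0 0 0 0 80 76;0 0 0 0 0 110 76;0 0 -0.232 -39 -575 110 76;0 0 -0.232 -39 -575 110 76;0 0 -0.232 -39 -575 110 76;0 0 -0.232 -39 -575 110 76;0 0 -0.232 -39 -575 110 76;0 0 -0.232 -39 -575 110 76;0 0 -0.232 -39 -575 110 76;0 0 -0.232 -39 -575 110 76;0 0 -0.232 -39 -575 110 76;0 0 -0.232 -39 -575 110 76;0 0 -0.232 -39 -575 110 76;0 0 -0.232 -39 -575 40 76;0 0 -0.232 -39 -575 -30 76;0 0 -0.232 -39 -575 -36 76' 35; python3 - <<'E'
from h import *
np.set_printoptions(precision=4,suppress=True)
c=cam('side'); ct=cam('top')
print(bot.get_state()['ee_pos'])
for l,z in(('food_box',0),('cover',.005),('tub_a',.11)):
  for n,k in(('side',c),('top',ct)):
    for q in models.landmark_of(l,n)[:1 if l!='tub_a' else 4]: print(l,n,round(q['p'],2),np.round(q['xy'],1),atz(k,q['xy'],z))
im=c['pixels'][:,:,::-1]; it=ct['pixels'][:,:,::-1]
f=lambda a:cv2.resize(a,(400,480),interpolation=cv2.INTER_CUBIC)
cv2.imwrite('pics/p9.png',np.hstack([f(im[300:420,285:385]),f(it[235:331,165:245])]))
E
```

```text
t: 42.02
ee_pos: [0.4875, -0.2942, 0.1058]
ee_rot: [3.139, -0.005, 2.971]
contact_force: [0.6, 0.2, 0.6]
gripper_width: 0.0667
gripper_force: 0.0
[ 0.4886 -0.2954  0.1075]
food_box side 0.69 [338.7 386.7] [0.4937 0.278  0.    ]
food_box top 0.89 [201.8 285.7] [0.4912 0.2858 0.    ]
cover side 0.94 [294.  291.9] [0.6331 0.0378 0.005 ]
cover top 0.71 [295.5 225.7] [0.6468 0.0326 0.005 ]
tub_a side 0.95 [359.3 370.3] [0.4578 0.3172 0.11  ]
tub_a side 0.91 [320.1 348.3] [0.5335 0.2817 0.11  ]
tub_a side 0.62 [320.9 363.5] [0.5264 0.3155 0.11  ]
tub_a side 0.61 [366.7 209.9] [ 0.4906 -0.1852  0.11  ]
tub_a top 0.81 [202.5 300.5] [0.4527 0.264  0.11  ]
tub_a top 0.6 [197.8 268.5] [0.5322 0.2753 0.11  ]
tub_a top 0.49 [204.2 270.1] [0.5279 0.2594 0.11  ]
tub_a top 0.41 [420.9 283.5] [ 0.4831 -0.2794  0.11  ]
```

View pics/p9.png

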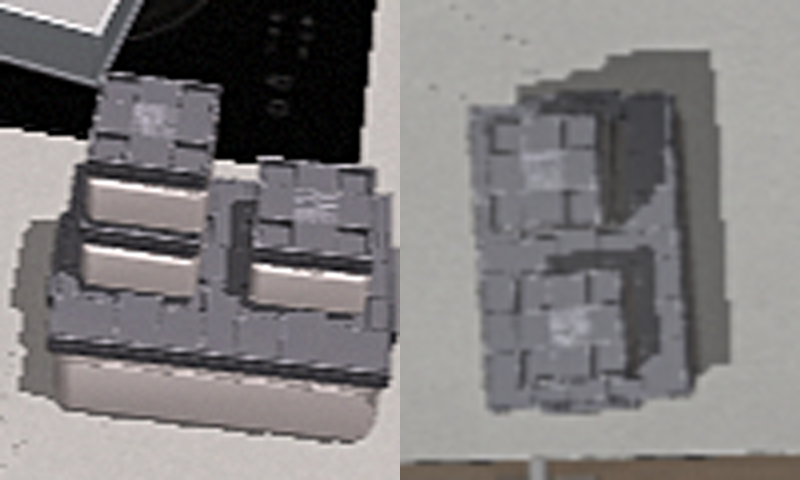

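The third tub is seated squarely on the far stack. Now the last tub.

```bash
python3 -m crank '0 0 0 0 0 -30 76;0 0 0 0 0 -42 76;0 0 0 0 0 -42 76;0 0 0 0 0 -42 76;0 0 0 0 0 -42 0;0 0 0 0 0 -42 0;0 0 0 0 0 -42 0;0 0 0 0 0 -42 0;0 0 0 0 0 -42 0' 35; python3 -m crank '0 0 0 0 0 15 0;0 0 0 0 0 50 0;0 0 0 0 0 110 0;0 0 0 0 0 170 0;0 0 0 0 0 195 0;0 0 0.232 -37 570 195 0;0 0 0.232 -37 570 195 0;0 0 0.232 -37 570 195 0;0 0 0.232 -37 570 195 0;0 0 0.232 -37 570 195 0;0 0 0.232 -37 570 195 0;0 0 0.232 -37 570 195 0;0 0 0.232 -37 570 195 0;0 0 0.232 -37 570 195 0;0 0 0.232 -37 570 195 0;0 0 0.232 -37 570 195 0;0 0 0.232 -37 570 150 0;0 0 0.232 -37 570 115 0;0 0 0.232 -37 570 105 0;0 0 0.232 -37 570 105 0' 35
python3 - <<'E'
from h import *
np.set_printoptions(precision=4,suppress=True)
print(bot.get_state()['ee_pos'])
c=cam('side'); ct=cam('top')
print(bot.get_state()['ee_pos'])
for l,z in(('food_box',0),('cover',.005),('tub_a',.11)):
  for n,k in(('side',c),('top',ct)):
    for q in models.landmark_of(l,n)[:1 if l!='tub_a' else 4]: print(l,n,round(q['p'],2),np.round(q['xy'],1),atz(k,q['xy'],z))
E
```

```text
t: 43.55
ee_pos: [0.4892, -0.2979, 0.0673]
ee_rot: [-3.141, 0.001, 2.967]
contact_force: [-1.2, -0.3, 6.6]
gripper_width: 0.0539
gripper_force: 35.0
t: 46.05
ee_pos: [0.4523, 0.2713, 0.1719]
ee_rot: [-3.141, -0.0, -3.086]
contact_force: [-0.4, -0.1, -1.5]
gripper_width: 0.0538
gripper_force: 35.0
[0.4523 0.2713 0.1719]
[0.4527 0.2725 0.173 ]
food_box side 0.77 [337.8 386.4] [0.4955 0.2777 0.    ]
food_box top 0.75 [204.3 284.4] [0.4946 0.2791 0.    ]
cover side 0.65 [290.3 292. ] [0.6416 0.0398 0.005 ]
cover top 0.76 [293.7 227.1] [0.6431 0.0375 0.005 ]
tub_a side 0.89 [363.7 372.2] [0.4498 0.3197 0.11  ]
tub_a side 0.8 [320.7 362. ] [0.5273 0.3123 0.11  ]
tub_a side 0.59 [323.3 348.9] [0.5275 0.2819 0.11  ]
tub_a side 0.55 [362.1 341.5] [0.4595 0.2507 0.11  ]
tub_a top 0.7 [198.8 266.2] [0.5379 0.2728 0.11  ]
tub_a top 0.63 [199.5 272.1] [0.5231 0.2711 0.11  ]
tub_a top 0.23 [462.6 275.5] [ 0.5008 -0.3844  0.11  ]
```

```bash
python3 -m crank '0 0 0 -0.5 0.5 -14 0;0 0 0 -0.5 0.5 -20 0;0 0 0 -0.5 0.5 -23 0;0 0 0 -0.5 0.5 -25 0;0 0 0 -0.5 0.5 -27 0;0 0 0 -0.5 0.5 -27 0' 35
```

```text
t: 47.2
ee_pos: [0.4516, 0.2732, 0.1482]
ee_rot: [-3.138, 0.002, -3.085]
contact_force: [-9.1, -10.2, 36.8]
gripper_width: 0.0536
gripper_force: 35.0
```

```bash
python3 -m crank '0 0 0 0 0 2 76;0 0 0 0 0 2 76;0 0 0 0 0 2 76;0 0 0 0 0 30 76;0 0 0 0 0 80 76;0 0 0 0 0 130 76;0 0 -0.232 0 -500 130 60;0 0 -0.232 0 -500 130 60;0 0 -0.232 0 -500 130 60;0 0 -0.232 0 -500 130 60;0 0 -0.232 0 -500 130 60;0 0 -0.232 0 -500 130 60;0 0 -0.232 0 -500 130 60;0 0 -0.232 0 -500 130 60;0 0 -0.232 0 -500 130 60;0 0 -0.232 0 -500 130 60;0 0 -0.232 0 -500 130 60' 35; python3 - <<'E'
from h import *
np.set_printoptions(precision=4,suppress=True)
c=cam('side','side10.png'); ct=cam('top','top10.png')
print(bot.get_state()['ee_pos'])
def rect(m,z,k=ct):
    q=max(cv2.findContours(m.astype(np.uint8),cv2.RETR_EXTERNAL,cv2.CHAIN_APPROX_NONE)[0],key=len)
    return cv2.minAreaRect(np.array([atz(k,p,z)[:2]*1000 for p in q[:,0].astype(float)],np.float32))
for l,z in(('cover',.005),('cover_grip',.071)):
  for n,k in(('side',c),('top',ct)):
    for q in models.landmark_of(l,n)[:1]: print(l,n,round(q['p'],2),np.round(q['xy'],1),atz(k,q['xy'],z))
for q in models.cut_out('cover','top')[:1]: print(rect(q['pixels'],.049))
im=c['pixels'][:,:,::-1]; it=ct['pixels'][:,:,::-1]
f=lambda a:cv2.resize(a,(400,480),interpolation=cv2.INTER_CUBIC)
cv2.imwrite('pics/p10.png',np.hstack([f(im[280:400,285:385]),f(it[190:286,255:335])]))
E
```

```text
t: 49.32
ee_pos: [0.4516, -0.2253, 0.2747]
ee_rot: [3.141, -0.0, 2.97]
contact_force: [0.5, 0.3, 0.0]
gripper_width: 0.0529
gripper_force: 0.0
[ 0.4516 -0.2256  0.2748]
cover side 0.94 [291.6 291.3] [0.6391 0.0369 0.005 ]
cover top 0.83 [294.3 228.4] [0.6395 0.0359 0.005 ]
cover_grip side 0.75 [292.6 267.2] [0.6388 0.0258 0.071 ]
cover_grip top 0.82 [293.2 224.5] [0.6422 0.037  0.071 ]
((636.5905151367188, 34.15641403198242), (164.17901611328125, 149.05148315429688), 79.81123352050781)
```

View pics/p10.png

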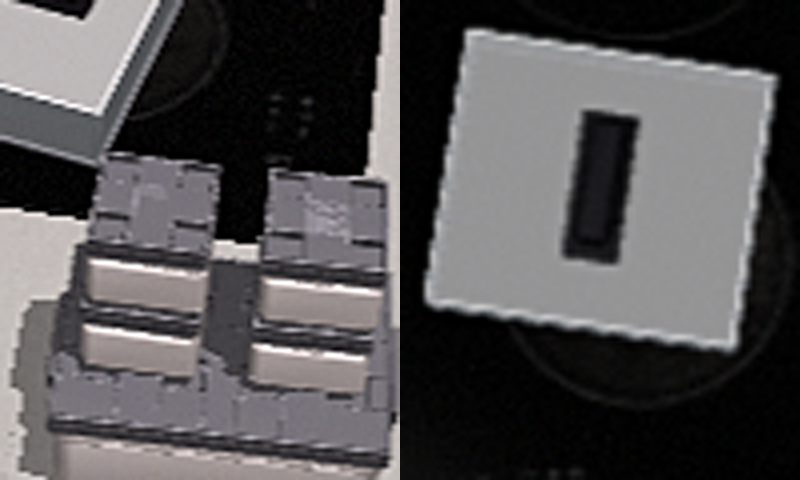

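Both columns are two high and seated. The cover is upright on the hob, its bar at crop (600,186), about 35 mm from where I put it down and with its yaw unchanged.

```bash
python3 -m crank '0 0 0 184 259 0 60;0 0 0 184 259 0 60;0 0 0 184 259 0 60;0 0 0 184 259 0 60;0 0 0 184 259 0 60;0 0 0 184 259 0 60;0 0 0 184 259 0 60;0 0 0 184 259 -60 60;0 0 0 184 259 -120 60;0 0 0 184 259 -150 60;0 0 0 184 259 -150 60;0 0 0 184 259 -150 60;0 0 0 184 259 -150 60' 35
```

```text
t: 51.3
ee_pos: [0.6365, 0.0317, 0.1268]
ee_rot: [3.141, 0.003, 2.966]
contact_force: [-0.4, 0.6, -0.1]
gripper_width: 0.0522
gripper_force: 0.0
```

```bash
python3 -m crank '0 0 0 -0.5 1 -30 60;0 0 0 -0.5 1 -48 60;0 0 0 -0.5 1 -52 60;0 0 0 -0.5 1 -52 60;0 0 0 -0.5 1 -52 60;0 0 0 -0.5 1 -52 0;0 0 0 -0.5 1 -52 0;0 0 0 -0.5 1 -52 0;0 0 0 -0.5 1 -52 0;0 0 0 -0.5 1 -52 0' 35
```

```text
t: 52.55
ee_pos: [0.6349, 0.033, 0.0727]
ee_rot: [3.142, 0.0, 2.967]
contact_force: [-0.4, 0.7, 1.1]
gripper_width: 0.0178
gripper_force: 35.0
```

```bash
python3 -m crank '0 0 0 0 0 10 0;0 0 0 0 0 40 0;0 0 0 0 0 80 0;0 0 0 0 0 117 0;0 0 0 -20 -55 117 0;0 0 0 -40 -110 117 0;0 0 0 -60 -170 117 0;0 0 0 -80 -225 117 0;0 0 0 -95 -270 117 0;0 0 0 -105 -293 117 0;0 0 0 -105 -293 117 0;0 0 0 -105 -293 85 0;0 0 0 -105 -293 62 0;0 0 0 -105 -293 55 0;0 0 0 -105 -293 55 0;0 0 0 -105 -293 55 0;0 0 0 -105 -293 55 0' 35;  python3 - <<'E'
from h import *
np.set_printoptions(precision=4,suppress=True)
c=cam('side')
print(bot.get_state()['ee_pos'])
im=c['pixels'][:,:,::-1]
cv2.imwrite('pics/p11.png',cv2.resize(im[160:260,295:415],None,fx=5,fy=5,interpolation=cv2.INTER_CUBIC))
E
```

```text
t: 54.68
ee_pos: [0.5304, -0.2601, 0.1286]
ee_rot: [-3.141, 0.001, 2.967]
contact_force: [0.4, -0.1, -2.2]
gripper_width: 0.0178
gripper_force: 35.0
[ 0.5303 -0.2601  0.1284]
```

View pics/p11.png

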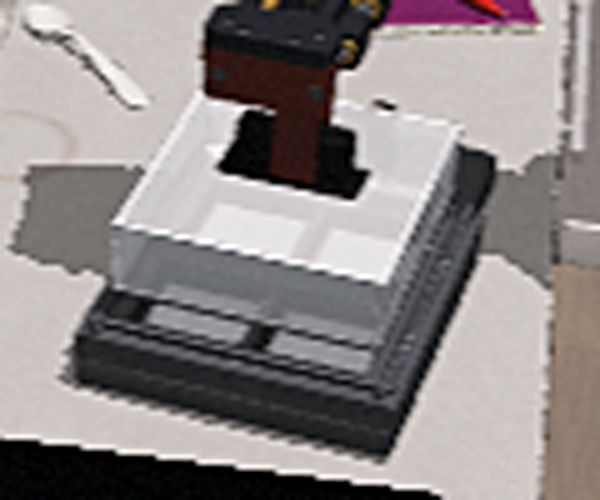

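The cover is held level, about 20 mm above the empty deck and aligned with it.

```bash
python3 -m crank '0 0 0 0.5 -1 -8 0;0 0 0 0.5 -1 -14 0;0 0 0 0.5 -1 -17 0;0 0 0 0.5 -1 -19 0;0 0 0 0.5 -1 -21 0;0 0 0 0.5 -1 -22 0;0 0 0 0.5 -1 -22 0' 35
```

```text
t: 55.6
ee_pos: [0.5304, -0.261, 0.1078]
ee_rot: [-3.14, -0.0, 2.967]
contact_force: [-8.2, 0.9, 17.6]
gripper_width: 0.0178
gripper_force: 35.0
```

```bash
python3 -m crank '0 0 0 -0.5 0 1 60;0 0 0 -0.5 0 1 60;0 0 0 -0.5 0 1 60;0 0 0 -0.5 0 1 60;0 0 0 -0.5 0 30 60;0 0 0 -0.5 0 80 60;0 0 0 -0.5 0 140 60;0 0 0 -50 150 160 60;0 0 0 -100 300 160 60;0 0 0 -100 300 160 60;0 0 0 -100 300 160 60;0 0 0 -100 300 160 60;0 0 0 -100 300 160 60;0 0 0 -100 300 160 60;0 0 0 -100 300 160 60' 35;  python3 - <<'E'
from h import *
np.set_printoptions(precision=4,suppress=True)
c=cam('side'); ct=cam('top')
im=c['pixels'][:,:,::-1]; it=ct['pixels'][:,:,::-1]
f=lambda a:cv2.resize(a,(400,300),interpolation=cv2.INTER_CUBIC)
cv2.imwrite('pics/p12.png',np.vstack([np.hstack([f(im[160:250,295:415]),f(it[215:311,362:490])]),np.hstack([f(im[300:420,260:420]),f(it[240:330,150:270])])]))
for q in models.cut_out('cover','top')[:1]:
    k=max(cv2.findContours(q['pixels'].astype(np.uint8),cv2.RETR_EXTERNAL,cv2.CHAIN_APPROX_NONE)[0],key=len)
    print(cv2.minAreaRect(np.array([atz(ct,p,.084)[:2]*1000 for p in k[:,0].astype(float)],np.float32)))
for l,z in(('jam_jar',0),('espresso_cup',0),('salt_shaker',0)):
    for q in models.landmark_of(l,'top')[:1]: print(l,q['p'],atz(ct,q['xy'],z))
E
```

```text
t: 57.48
ee_pos: [0.4308, 0.0375, 0.2654]
ee_rot: [3.141, -0.0, 2.964]
contact_force: [-0.5, -0.0, -0.2]
gripper_width: 0.0527
gripper_force: 0.0
((532.8564453125, -257.1197509765625), (169.5137939453125, 150.1958465576172), 79.97660064697266)
jam_jar 0.56 [0.759  0.2603 0.    ]
espresso_cup 0.86 [ 0.7276 -0.2265  0.    ]
salt_shaker 0.64 [0.6978 0.3744 0.    ]
```

View pics/p12.png

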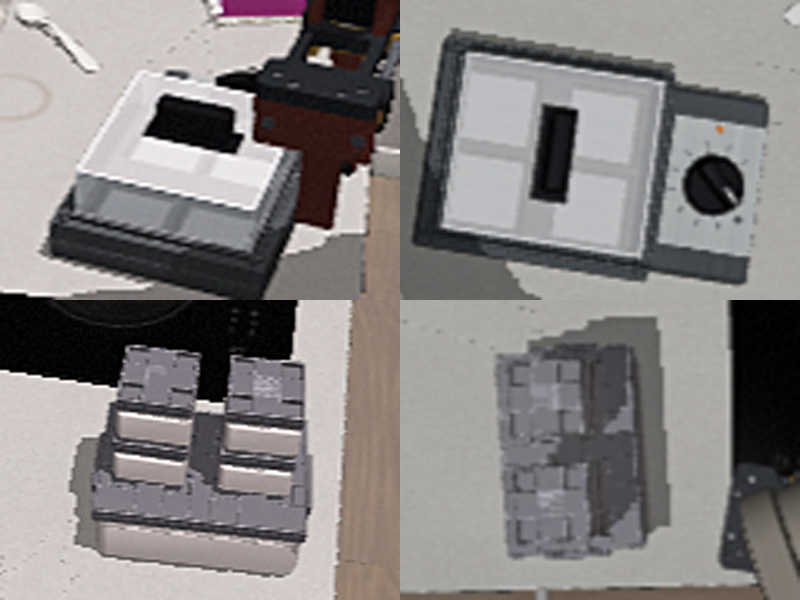

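```bash
python3 - <<'E'
from h import *
np.set_printoptions(precision=1,suppress=True)
c=cam('top'); g=cv2.cvtColor(c['pixels'],cv2.COLOR_RGB2GRAY).astype(int)
print(g[262:288,452:478])
for a in (200,210,215,220,225):
    t=np.radians(a); d=np.array([np.cos(t),np.sin(t),0])
    print(a,proj(c,[np.array([.505,-.403,.062])+d*r for r in(0,.01,.02)]).ravel()-[452,262]*3,'dot',proj(c,[np.array([.505,-.403,.03])+d*.034]).ravel()-[452,262])
E
```

```text
[[173 168 170 169 171 174 175 175 153 169 176 173 173 171 151 146 163 176
  174 168 167 168 167 168 171 171]
 [170 143 152 169 173 177 178 175 135 157 172 174 177 174 158 163 171 176
  173 169 168 168 167 168 170 171]
 [173 165 134 157 177 176 174 135  86  75  82 118 164 175 172 174 176 177
  173 168 169 169 168 168 172 171]
 [170 172 170 172 171 108  62  33  13   7  12  23  36  44  80 151 176 179
  174 171 168 170 167 168 173 175]
 [170 174 176 141  86  30   4   0   1   8   6   9   7   2  10  54 152 177
  176 164 140 158 169 168 170 156]
 [171 175 171  97  24   4   0   8  18  24  18  14  23  22  14   9  40 110
  161 145 155 168 168 169 172 167]
 [176 167  99  27   2   3   5  28  33  28  23  15  21  23  23  18   7  44
  146 172 172 169 169 171 170 144]
 [174 104  29   7  11   4   9  27  34  31  26  20  13  20  25  24  18  17
   79 153 174 168 168 171 170 143]
 [174  90  15   8  23  15   6  12  29  32  30  22  18  23  25  25  21  13
   23 105 163 169 168 170 172 164]
 [142  65  12  17  22  21   9   4  16  33  31  28  21  18  21  26  24  21
   12  74 156 170 168 172 170 142]
 [ 96  22 
[... 1294 characters left out ...]
70]
 [167 170 172 171 171 174 175 176 177 148 135 166 178 176 177 179 170 117
  111 153 169 170 171 141 160 171]
 [167 169 170 166 149 148 166 172 176 175 174 173 174 174 175 172 142  88
   73 130 162 173 170 136 156 169]
 [167 171 169 165 124 150 168 170 171 174 170 137 155 170 174 173 167 134
  123 156 171 172 170 139 156 168]
 [168 168 168 165 151 163 168 169 171 173 167 117 146 171 171 170 169 168
  169 170 171 171 177 171 168 168]]
200 [12.9 12.3 14.4 15.9 15.8 19.5] dot [14.6 24.8]
210 [12.9 12.3 15.  15.6 17.  18.9] dot [16.6 23.8]
215 [12.9 12.3 15.2 15.4 17.6 18.6] dot [17.5 23.1]
220 [12.9 12.3 15.5 15.2 18.1 18.1] dot [18.4 22.4]
225 [12.9 12.3 15.7 15.  18.6 17.7] dot [19.2 21.7]
```

The dial bar and dot agree (about 215° to 219°, matching the felt stop), the cover is seated and the stacks are stable.

```bash
python3 -c "
from h import *
print(bot.sign_off())"
```

```text
the job is handed in; nothing more can be done
None
```

I've handed the job in: the dial is off at its stop, all four tubs are seated two-high on the food box, the cover is back on the yoghurt maker, and the jar, cup and shaker were left alone; no verdict came back.

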